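Hook the pocket-hole jig into its bench dock

TASK

Put the blue pocket-hole jig back in its grey bench dock: with the front of the jig raised, tuck its rear tongue by feel, without ramming it, all the way under the dock's retaining lip, then lower the front under control, never letting it drop, and press it down until the orange spring catch snaps over its front edge and the jig sits flat on the dock floor. Then let go. Leave the drill, the tub of screws and the tape measure where they are.

Things in the scene. Friction and masses are not known exactly. Their poses are not given: they have to be found in the camera images.
- jig_grip (a point): grip of the blue pocket-hole jig (loose, 0.55 to 0.9 kg, starts upright on the bench): centre of its upright tower, 66 mm above the jig's underside. Tower 48 mm wide (y), 34 mm deep (x), top 26 mm above this point; black drill guide 12 mm deep on its +x face. Site axes = jig axes: x to the front (catch) end, z up. Foot plate 96 mm wide, 12 mm thick, from 57 mm behind to 105 mm before this point
- jig_tongue (a point): middle of the lower edge of the tip of the jig's rear tongue, 79 mm behind (-x) and 62 mm below jig_grip. The tongue juts 22 mm back from the foot, 60 mm wide, 6 mm thick; its underside is 4 mm above the underside of the foot. Axes as the jig's
- jig_press (a point): middle of the black rubber press pad on top of the front of the foot, 85 mm before (+x) and 54 mm below jig_grip, 12 mm above the underside; 20 mm behind the foot's front edge. Axes as the jig's
- jig_lever (a point): middle of the cross grip of the jig's clamp lever, its highest part: 91 mm behind and 40 mm above jig_grip, 16 mm thick, 64 mm wide; the lever is fixed and rises from a clamp post 30 mm behind the tower
- board_mid (a point): centre of the top of the dark brown mounting board (fixed; 260 x 152 mm, 12 mm thick; axes x to the front, z up). The grey dock is screwed tight on it through fore-and-aft slots: parallel to it, centred sideways, but its centre can be up to 10 mm before or behind this point, which is not reported: find it by touch or sight. Wings at the dock's sides, to 158 mm in y, 34 mm above bench
- board: the same board with dock and catch; origin 12 mm below board_mid. The dock's recess has its floor 10 mm above board_mid, is 186 mm long (x) between end walls, 102 mm wide between side walls 10 mm high, front wall 13 mm high. Home, the jig (184 mm long with tongue, 96 mm wide) lies on this floor, 1 mm free at each end, axes along the board's, the middle of its underside at the dock's centre
- lip_mid (a point): lower front edge of the dock's rear blue retaining lip, its middle, if the dock were centred (up to 10 mm off along x): 81 mm behind board_mid, 12 mm above the dock floor. Lip 6 mm thick, 90 mm wide, jutting 12 mm forward from the back wall. The tongue goes under it with the jig's front raised 10 to 18 degrees (at 15 degrees 2 mm to spare) till its tip meets the wall; then the jig turns down
- catch_mid (a point): lower edge of the nose of the orange spring catch at the dock's front end, if the dock were centred (off along x with the dock): 86.5 mm before board_mid, 13 mm above the dock floor. Nose 44 mm wide, bevelled above it over 15 mm of height; its flat underside holds the home jig's front edge by about 5 mm. The catch's top is 54 mm over the bench
- catch (a joint): slide of that catch along the dock's x: 0 = sprung out, 0.009 m = pushed fully back. The lowered jig first rests on the bevel with its front some 20 mm up (6 to 8 degrees); its weight does not pass it. About 10 to 20 N down on the press pad drives it through; then the catch springs back to 0 over the edge
- drill_mid (a point): middle of the motor housing of a cordless drill lying on its side beyond the work; housing 68 mm across, lying along its y, grip and battery 160 mm out along its +x, 70 mm high, 1.3 kg; leave it alone
- screws_mid (a point): middle of a grey tub of screws with orange cap, 64 mm across, 75 mm high, standing behind a wing of the dock (-x); leave it alone
- tape_mid (a point): middle of a yellow and black tape measure, 72 x 68 mm, 40 mm high, lying behind the other wing of the dock; leave it alone
There are look-alikes about, which are no part of the job. Leave any yellow look-alike of the part that bears jig_grip alone.

How it is judged (in metres and radians):
On the way:
1. the tongue is down in the rear of the dock, at or under the lip, while the front is still raised (tilt over 0.13 rad) (x of jig_tongue in the frame of board_mid between -0.106 and -0.068 m and z of jig_tongue in the frame of board_mid between 0.007 and 0.017 m and angle between jig_grip's own z axis and vertical above 0.13 rad), for 0.1 s.
At the end, for the whole second after the job is handed in: the jig lies flat in the dock (within 2.5 mm of its floor at both ends, tilt within 0.03 rad), which it can only with its tongue under the lip, the catch sprung back over its front edge (joint under 2 mm), at rest and released (x of jig_tongue in the frame of board_mid between -0.106 and -0.079 m and z of jig_tongue in the frame of board_mid below 0.0165 m and z of jig_press in the frame of board_mid between 0.0195 and 0.0245 m and angle between the x axis of jig_grip and the x axis of board_mid, either way round below 0.06 rad and angle between the z axis of jig_grip and the z axis of board_mid, either way round below 0.03 rad and value of joint catch below 0.002 m and linear speed of jig below 0.02 m/s); the robot touches nothing.
It fails at once if the jig was dropped into the dock (it turned faster than 2.5 rad/s there) (angular speed of jig above 2.5 rad/s and distance between jig_tongue and lip_mid below 0.04 m).
It fails at once if the tongue was rammed into the dock (over 60 N with the front still raised) (contact force between jig and board above 60 N and angle between jig_grip's own z axis and vertical above 0.15 rad).
It fails at once if the drill was shifted by more than 20 mm (distance of drill_mid from where it was at the start of the episode above 0.02 m).
It fails at once if the tub of screws was shifted by more than 20 mm (distance of screws_mid from where it was at the start of the episode above 0.02 m).
It fails at once if the tape measure was shifted by more than 20 mm (distance of tape_mid from where it was at the start of the episode above 0.02 m).
It also fails if it takes over 51 s, if anything falls off the work surface, if the arm or the gripper's body presses on something with over 40 N, if the wrist force passes 120 N, or if a joint passes its speed limit or range.

ROBOT

A 6-joint arm with a two-finger parallel gripper is mounted at the origin on the work surface. World frame = base frame: x ahead of the robot, y to its left, z up, the work surface at z = 0. Lengths are in m, angles in degrees, forces in N, time in s.
With the tool pointing down it reaches from about 0.325 to 0.775 m from the base axis. Payload 5.5 kg.
Tool frame: the origin (TCP) lies at the centre of the arm's flange, where the gripper is bolted on; the fingertips stand 182 mm ahead of it and the grasp point (between the pads) lies 163 mm ahead of it; z points along the fingers, y is the direction in which the jaws open and shut (so a half turn about z gives the same grasp; the last joint's range is limited). The gripper opens to 88 mm and grips with 3 to 60 N. Pads are 20 mm wide; open, the fingers measure 115 mm over their backs; the gripper's body (75 mm by 178 mm) begins 61 mm behind the grasp point.
Start: joints at [-66.446, 5.22, 70.514, -0, 104.267, -3.249], TCP at [0.271, -0.536, 0.405] pointing down, gripper open.
Joint ranges: [-164.24, 164.24], [-49.07, 125.15], [9.68, 141.18], [-86.29, 266.29], [3.28, 154.24], [-151.56, 151.56]. Speed limits (degrees/s): [147.25, 147.25, 172.46, 180, 180, 180].

INTERFACE

Orientations are given as [roll, pitch, yaw] about the fixed x, y, z axes, in that order (R = Rz(yaw) Ry(pitch) Rx(roll)).
In Python, from station import r gives the robot as it stands. The module is installed in compiled form; this text tells all that it offers. Calls block until the motion is done:
- r.reach(position, orientation): joint-space move of the TCP to a pose.
- r.servo_line(position, rotation=None, speed=0.15): straight line of the TCP; rotation=None keeps the orientation; speed is the mean speed in m/s.
- r.move_joints(angles): joint-space move.
- r.let_go() and r.grab(squeeze=None): open the fingers fully, or close them until they stop; squeeze is the grip in N (None keeps the last).
- r.wait(seconds).
- r.inverse_kinematics(position, orientation): joint angles nearest the present ones, or None.
- r.sense(): the state.
- r.snapshot(name): name is "scene" or "top" or "wrist"; returns a dict with "frame" (384x512x3 uint8, red, green, blue), "fx", "fy", "cx", "cy" (pixels), "R" (3x3) and "t" (3): a world point X has camera coordinates R X + t. Camera axes: x right, y down, z forward; pixel columns grow to the right and rows downward; lengths in m; the calibration is good to about 2 mm. A picture is of the moment at which its call begins. There is no depth.
A pose or a line that the arm cannot do raises r.IKError and nothing moves.
- r.hand_in(): hands the job in, once; it reports no verdict.
The state is a dict: "clock": time; "joints": joint angles; "joint_vel": joint speeds; "joint_torque": joint torques, N m; "tcp_pos": TCP position; "orientation": TCP orientation; "contact_force": force on the tool from outside, world axes, zero at the start; "torque": the same for the moment, N m; "opening": finger opening in m.
Only numpy, scipy, OpenCV 4.12 (cv2) and the standard library are available. Lean on these libraries where they do the work, as an engineer would, in place of code of your own. Each camera call takes 0.05 s, during which the arm holds its last target. There are 200 camera calls.

## Working session

There is one attempt and no reset: what is moved stays moved. The work goes in short steps, each a Python script; the robot and the scene stay as the last script left them, time stands still between calls to the robot, and variables do not carry over. Pictures are saved under pics/ and viewed, on a budget of 10 in all, crops included, one or two more only if the job needs it, and the job is handed in when it is done.

```bash
mkdir -p pics
cat > h.py <<'E'
import numpy as np, cv2
from station import r
def ray(s,u,v,z):
    R=np.array(s["R"]);t=np.array(s["t"]);c=-R.T@t
    d=R.T@np.array([(u-s["cx"])/s["fx"],(v-s["cy"])/s["fy"],1.]);return c+d*(z-c[2])/d[2]
def proj(s,X):
    p=np.array(s["R"])@np.array(X)+np.array(s["t"]);return s["fx"]*p[0]/p[2]+s["cx"],s["fy"]*p[1]/p[2]+s["cy"]
def save(s,n,f=1.5,roi=None):
    im=s["frame"][:,:,::-1]
    if roi: a,b,c,d=roi; im=im[b:d,a:c]
    cv2.imwrite("pics/"+n,cv2.resize(im,None,fx=f,fy=f,interpolation=cv2.INTER_CUBIC))
E
python3 - <<'E'
from h import *
import pickle
S={n:r.snapshot(n) for n in("scene","top")}
pickle.dump({k:dict(v) for k,v in S.items()},open("s.pkl","wb"))
for n in S: save(S[n],n+".png"); s=S[n]; print(n,s["fx"],s["cx"],s["cy"],-np.array(s["R"]).T@np.array(s["t"]),np.round(s["R"],2).tolist())
print(r.sense())
E
```

```text
scene 358.2403199106395 256.2587096595834 188.96656688353198 [1.11264801 0.2331417  1.05693051] [[-0.54, 0.84, 0.0], [0.67, 0.43, -0.6], [-0.51, -0.32, -0.8]]
top 439.55063502350663 250.13463764716136 186.58983012513454 [ 0.41366678 -0.16150753  1.47176328] [[-0.03, -1.0, -0.0], [-1.0, 0.03, -0.09], [0.09, 0.0, -1.0]]
{'clock': 0.1, 'joints': array([-6.64455973e+01,  5.25975095e+00,  7.05731400e+01,  1.18747342e-03,
        1.04267912e+02, -3.24839295e+00]), 'joint_vel': array([-0.03938732, -0.10564902, -0.16113335, -0.01431644, -0.02411045,
        0.06760555]), 'joint_torque': array([ 3.45082342e-03, -4.47858024e+01, -4.07570672e+01,  7.00034550e-02,
        2.84071045e-02, -1.09295795e-04]), 'tcp_pos': array([ 0.27057932, -0.53558821,  0.40362782]), 'orientation': array([-1.79899424e+02, -6.86147558e-03,  2.68030813e+01]), 'contact_force': array([-0.47926824, -0.24161753, -0.83788814]), 'torque': array([-0.01607782, -0.03271607, -0.06735114]), 'opening': 0.0876748899763828}
```

View pics/scene.png

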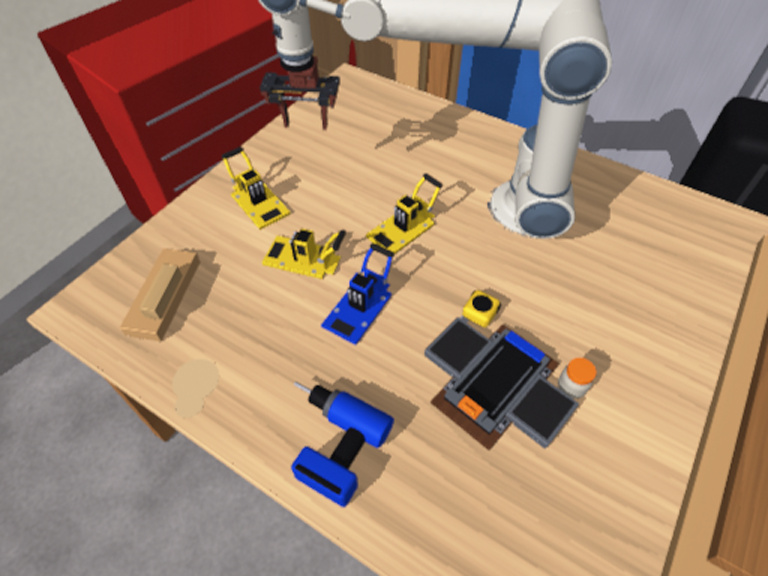

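View pics/top.png

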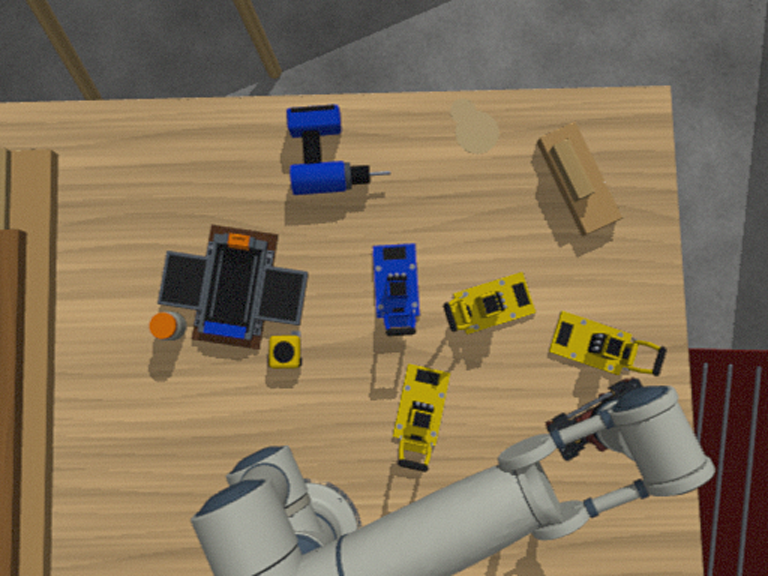

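Only one blue jig is present: scene px (358,300), top px (396,290). Three yellow look-alikes sit at top px (490,303), (605,345) and (421,418), and I'll leave those alone. The drill is at (318,178), and the dock at (235,285) has its catch (orange) facing +x. Next I'll get coarse positions and a close look at both the jig and the dock.

Run:
```python
from h import *
import pickle
S=pickle.load(open("s.pkl","rb"));s=S["top"]
f=lambda u,v,z:ray(s,u/1.5,v/1.5,z)
pj=f(397,287,.092); print("tower",pj, "front edge",f(373,246,.012),f(416,246,.012))
b=[f(212,226,.012),f(278,234,.012),f(262,349,.012),f(194,340,.012)];print("board",np.round(b,3).tolist())
c=np.mean(b,0);print(c,"tape",f(285,352,.04),"tub",f(163,325,.075))
hsv=cv2.cvtColor(s["frame"],cv2.COLOR_RGB2HSV)
m=cv2.inRange(hsv,(110,120,60),(130,255,255));n,l,st,ce=cv2.connectedComponentsWithStats(m)
for i in range(1,n):
    if st[i,4]>40:print("blue",st[i],ce[i]*1.5)
R=lambda y:[180,0,y]
P=[(pj[0]-.02,pj[1],.42,0),(c[0]-.03,c[1],.42,-8)]
for k,(x,y,z,a) in enumerate(P):
    r.reach([x,y,z],R(a)); w=r.snapshot("wrist"); save(w,f"w{k}.png"); pickle.dump(dict(w),open(f"w{k}.pkl","wb"))
    q=r.sense(); print(q["clock"],q["joints"].round(1),-np.array(w["R"]).T@np.array(w["t"]),w["fx"],np.round(w["R"],2).tolist())
```

```text
tower [ 0.5224202  -0.20482915  0.092     ] front edge [ 0.6219089  -0.15634029  0.012     ] [ 0.61944708 -0.25232709  0.012     ]
board [[0.676, 0.203, 0.012], [0.654, 0.056, 0.012], [0.399, 0.094, 0.012], [0.423, 0.244, 0.012]]
[0.538231  0.1491482 0.012    ] tape [0.3918718 0.0393269 0.04     ] tub [0.45569147 0.29196945 0.075     ]
blue [191  70  36  22 540] [314.02777778 120.97777778]
blue [193 108  38  22 722] [317.43490305 177.2098338 ]
blue [ 249  163   31   57 1187] [395.69292334 286.62257793]
blue [135 214  29  12 237] [223.70886076 329.1835443 ]
1.65 [-25.9  -3.4  77.7  -0.  105.7  64.2] [ 0.5855911  -0.20463838  0.39960786] 323.55432919620364 [[-0.0, -1.0, 0.0], [-0.95, 0.0, 0.3], [-0.3, -0.0, -0.95]]
3.0333 [ 12.6  -5.4  79.6  -0.  105.8 110.6] [0.59108645 0.13765416 0.39973542] 323.55432919620364 [[-0.14, -0.99, 0.0], [-0.95, 0.13, 0.3], [-0.29, 0.04, -0.95]]
```

View pics/w0.png

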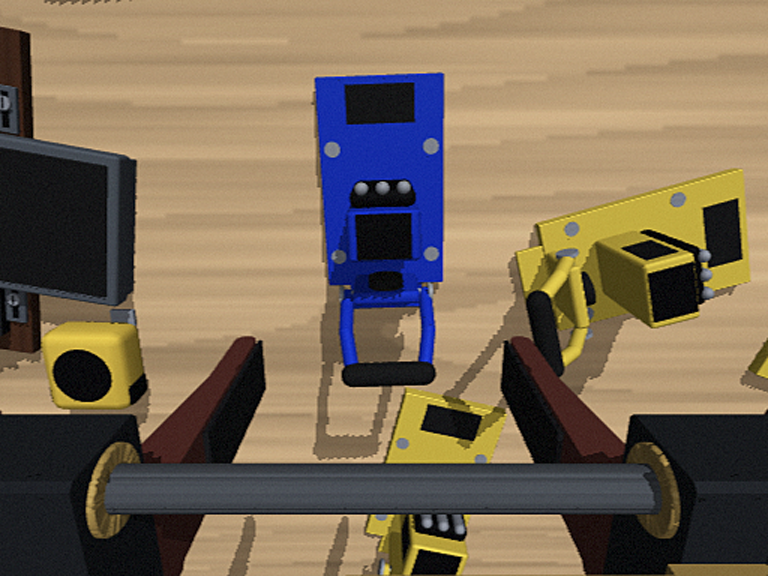

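View pics/w1.png

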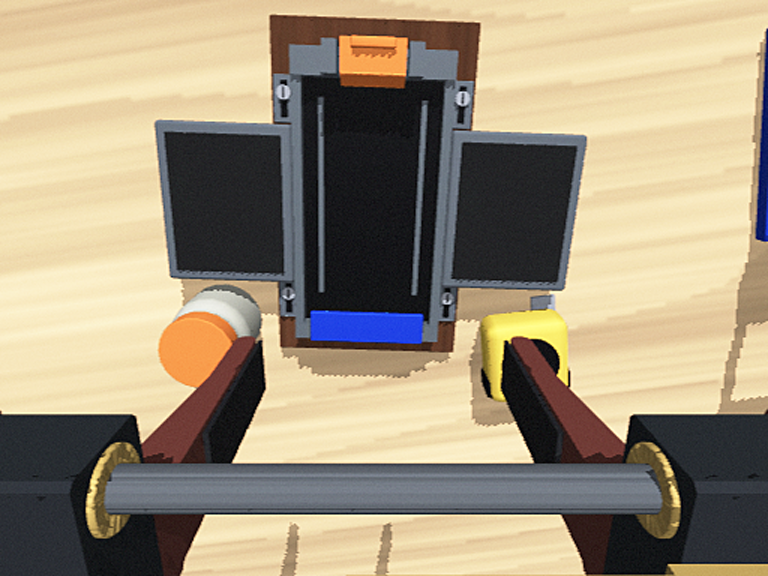

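Run:
```python
from h import *
import pickle
a,b=[pickle.load(open(f"w{k}.pkl","rb")) for k in(0,1)]
g=lambda s,u,v,z:ray(s,u/1.5,v/1.5,z)[:2]
J=dict(fl=g(a,316,77,.012),fr=g(a,443,73,.012),rr=g(a,443,283,.012),rl=g(a,330,285,.012),pad=g(a,379,103,.012),padL=g(a,345,104,.012),padR=g(a,414,102,.012),t1=g(a,346,211,.092),t2=g(a,419,207,.092),t3=g(a,417,262,.092),t4=g(a,347,264,.092),lv=g(a,389,374,.114))
D=dict(fl=g(b,271,15,.012),fr=g(b,480,23,.012),rr=g(b,455,350,.012),rl=g(b,283,347,.012),lipl=g(b,312,311,.04),lipr=g(b,421,317,.04),cl=g(b,340,82,.035),cr=g(b,407,87,.035))
for d in(J,D):
    for k,v in d.items():print(k,v.round(4))
def yaw(p):return np.degrees(np.arctan2(p[1],p[0]))
print("jig yaw",yaw(J["fr"]-J["rr"]),yaw(J["fl"]-J["rl"]),yaw(J["fl"]-J["fr"])-90,"w",np.linalg.norm(J["fl"]-J["fr"]),"len",np.linalg.norm(J["fr"]-J["rr"]),"tower",np.mean([J[f"t{i}"] for i in(1,2,3,4)],0))
fm=(J["fl"]+J["fr"])/2
print("dock yaw",yaw(D["fr"]-D["rr"]),yaw(D["fl"]-D["rl"]),yaw(D["fl"]-D["fr"])-90,yaw(D["lipl"]-D["lipr"])-90,yaw(D["cl"]-D["cr"])-90,"w",np.linalg.norm(D["fl"]-D["fr"]),"len",np.linalg.norm(D["fr"]-D["rr"]),np.linalg.norm(D["fl"]-D["rl"]))
c=np.mean([D[k] for k in("fl","fr","rr","rl")],0);y=np.radians(-8);x=np.array([np.cos(y),np.sin(y)]);n=np.array([-x[1],x[0]])
for k,v in D.items():print(k,((v-c)@x).round(4),((v-c)@n).round(4))
print(c)
```

```text
fl [ 0.6242 -0.1557]
fr [ 0.6269 -0.2494]
rr [ 0.4648 -0.2554]
rl [ 0.463  -0.1608]
pad [ 0.6062 -0.2022]
padL [ 0.6055 -0.1767]
padR [ 0.6069 -0.2284]
t1 [ 0.5376 -0.1816]
t2 [ 0.5401 -0.2278]
t3 [ 0.5041 -0.2273]
t4 [ 0.5028 -0.1814]
lv [ 0.4342 -0.209 ]
fl [0.6812 0.2051]
fr [0.6552 0.0577]
rr [0.402  0.1002]
rl [0.4259 0.2485]
lipl [0.4651 0.2115]
lipr [0.4479 0.1268]
cl [0.6282 0.1621]
cr [0.6184 0.1163]
jig yaw 2.104112029629109 1.8161113881515651 1.6507408888830781 w 0.09377786000997891 len 0.16228087229467494 tower [ 0.52114399 -0.20454903]
dock yaw -9.510270262122008 -9.637585465806778 -10.00641546057949 -11.4282730029651 -12.013827632035103 w 0.14964152931499206 len 0.25675757786321146 0.2589847363082604
fl 0.1315 0.0712
fr 0.1263 -0.0783
rr -0.1304 -0.0715
rl -0.1274 0.0786
lipl -0.0834 0.0475
lipr -0.0886 -0.0387
cl 0.085 0.0213
cr 0.0817 -0.0255
[0.54104006 0.15286334]
```

```bash
cat >> h.py <<'E'
from scipy.spatial.transform import Rotation as Ro
C=np.array([.5410,.1529]); YB=-9.8; OFF=-.004; SLIP=0.
def tool(tx,tz,tilt,ty=.001):
    "TCP pose that puts the tongue tip at tx (dock frame), ty, height tz over dock floor, at true jig tilt (deg)"
    a=np.radians(YB); x=np.array([np.cos(a),np.sin(a)]); n=np.array([-x[1],x[0]])
    xy=C+x*(tx+OFF)+n*ty; tip=np.array([*xy,.022+tz])
    Rj=Ro.from_euler("xyz",[0,-tilt,YB],degrees=True)
    grip=tip+Rj.apply([.079,0,.062])
    e=[180,-(tilt-SLIP),YB]; Rt=Ro.from_euler("xyz",e,degrees=True)
    return grip-Rt.apply([0,0,.163]),e
def F(): return np.array(r.sense()["contact_force"])
E
python3 - <<'E'
from h import *
x,y,a=.521,-.205,1.9
r.reach([x,y,.34],[180,0,a]); r.servo_line([x,y,.229],speed=.12)
print(F()); r.grab(55); q=r.sense(); print(q["opening"],q["contact_force"],q["tcp_pos"])
w=r.snapshot("wrist"); A=w["frame"]
r.servo_line([x,y,.36],speed=.15); q=r.sense();print(q["contact_force"],q["torque"],q["opening"])
p,e=tool(-.070,.10,14.); r.reach(p,e); r.wait(.3)
q=r.sense();print(q["clock"],q["contact_force"],q["tcp_pos"],p,q["joints"].round(1))
w2=r.snapshot("wrist"); B=w2["frame"]
save({"frame":np.hstack([A,B])},"grip.png",.78)
E
```

```text
[ 0.05174132 -0.97315291 -0.0887708 ]
0.04790897399691026 [ 0.67272427 -1.54877828 -0.1220459 ] [ 0.52099399 -0.20517416  0.22905637]
[ 0.11032934  0.50192948 -6.51902892] [0.07455514 0.01373338 0.08562179] 0.04774714878425958
8.8917 [-0.17108785 -1.06821609 -6.22567393] [0.49045413 0.16204021 0.35938485] [0.49014671 0.1626987  0.35942837] [ 16.5 -13.5  93.4  -6.2  87.5 116. ]
```

View pics/grip.png

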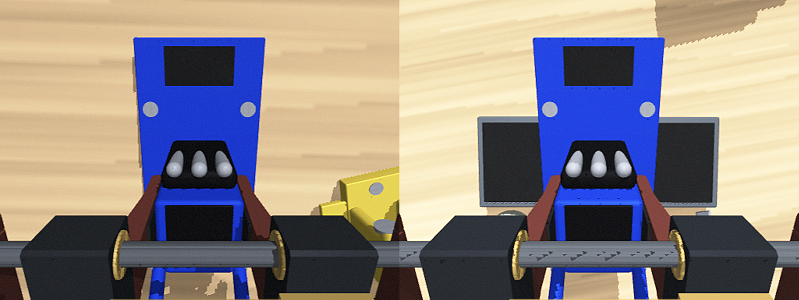

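The grip hasn't slipped: pad and foot sit at the same pixels before and after, at (199,66) and (598,66). The jig is also centred between the wings. Next is a guarded descent in front of the lip, then tucking the tongue backwards by feel.

```bash
cat >> h.py <<'E'
def go(tx,tz,tilt,speed=.03,ty=.001):
    p,e=tool(tx,tz,tilt,ty); r.servo_line(p,e,speed=speed)
E
python3 - <<'E'
from h import *
go(-.070,.022,14,.08); r.wait(.2); F0=F(); print(F0)
z=.022
while z>-.006:
    z-=.001; go(-.070,z,14,.02); d=F()-F0
    if np.linalg.norm(d)>5: break
print("touch z",z,d.round(2)); zf=z
z+=.0015; go(-.070,z,14,.02); r.wait(.1); F1=F(); print(F1-F0)
a=np.radians(YB);X=np.array([np.cos(a),np.sin(a),0]);N=np.array([-X[1],X[0],0])
tx=-.070
while tx>-.104:
    tx-=.001; go(tx,z,14,.02); d=F()-F1
    if abs(d@X)>7 or np.linalg.norm(d)>12: break
print("stop tx",tx,"fx",d@X,"fy",d@N,"fz",d[2],r.sense()["clock"])
w=r.snapshot("wrist"); s=r.snapshot("scene")
save({"frame":np.hstack([w["frame"],cv2.resize(s["frame"][170:320,270:470],(512,384))])},"tuck.png",.78)
E
```

```text
[-1.03682723 -0.44441539 -6.60033133]
touch z -0.001000000000000014 [-1.41  0.17  8.18]
[0.79238549 1.06284197 2.74015522]
stop tx -0.09500000000000003 fx 9.263265150435757 fy -0.9730450615606613 fz -5.284829857635095 22.6167
```

View pics/tuck.png

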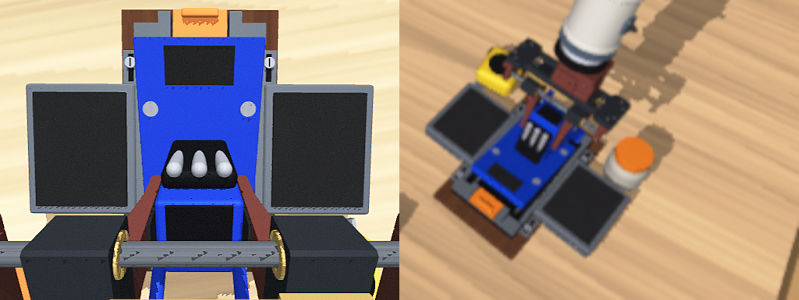

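Contact came at tx = -95 mm with 9 N, about 13 mm past the lip edge, so the tongue is against the back wall. Next I'll lower the front in small steps until it rests on the catch bevel.

Run:
```python
from h import *
zf=-.0005; F0=np.array([-1.04,-.44,-6.6])
def zt(t): t=np.radians(t); return zf+max(0,.004*np.cos(t)-.022*np.sin(t))+.0007
t=14.
for t in [13,11.5,10,9,8.5,8,7.5,7,6.5,6,5.5,5,4.5]:
    go(-.0942,zt(t),t,.03); d=F()-F0; print(t,d.round(1))
    if d[2]>5.5 or np.linalg.norm(d)>18: break
q=r.sense();print(q["clock"],q["torque"])
w=r.snapshot("wrist"); s=r.snapshot("scene")
save({"frame":np.hstack([w["frame"],cv2.resize(s["frame"][170:320,270:470],(512,384))])},"low.png",.78)
```

```text
13 [ 7.1 -1.2  0.7]
11.5 [ 6.5 -1.   0.1]
10 [ 6.2 -1.1 -1.4]
9 [ 6.7 -0.  -0.3]
8.5 [ 6.8 -0.6 -1.5]
8 [ 5.9  0.1 -0.6]
7.5 [6.1 0.3 0.1]
7 [3.2 0.4 2.4]
6.5 [ 1.5 -0.1  6.2]
25.2833 [-0.29845211 -0.59741526  0.00722723]
```

View pics/low.png

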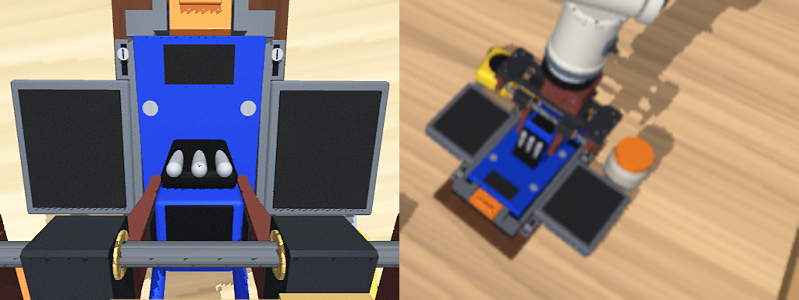

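It rests on the bevel at about 6.5 degrees, as described, with the hand carrying almost no weight. I'll release, close the fingers, and press on the pad under force watch.

Run:
```python
from h import *
q=r.sense(); Rt=Ro.from_euler("xyz",q["orientation"],degrees=True); p=np.array(q["tcp_pos"])
r.let_go(); r.servo_line(p-Rt.apply([0,0,.085]),speed=.2)
a=np.radians(YB);X=np.array([np.cos(a),np.sin(a)]);N=np.array([-X[1],X[0]])
xy=C+X*(OFF+.0675)+N*.001
r.reach([*xy,.31],[180,0,YB]); r.grab(30); r.wait(.2)
s=r.snapshot("wrist"); save(s,"above.png",1)
r.servo_line([*xy,.242],speed=.12); r.wait(.2); F0=F(); print(r.sense()["clock"],F0)
z=.242; pk=0; L=[]
while z>.208:
    z-=.001; r.servo_line([*xy,z],speed=.015); d=(F()-F0)[2]; L.append((round(z,4),round(d,1))); pk=max(pk,d)
    if d>38: break
    if z<.2215 and d>25: break
print(L,r.sense()["clock"],r.sense()["tcp_pos"])
```

```text
29.75 [-0.00516707  0.41329372  0.23846969]
[(0.241, np.float64(0.3)), (0.24, np.float64(0.2)), (0.239, np.float64(-0.8)), (0.238, np.float64(-0.5)), (0.237, np.float64(-0.5)), (0.236, np.float64(0.2)), (0.235, np.float64(0.6)), (0.234, np.float64(4.5)), (0.233, np.float64(5.5)), (0.232, np.float64(6.1)), (0.231, np.float64(6.8)), (0.23, np.float64(7.0)), (0.229, np.float64(8.4)), (0.228, np.float64(11.1)), (0.227, np.float64(13.5)), (0.226, np.float64(17.3)), (0.225, np.float64(20.6)), (0.224, np.float64(1.0)), (0.223, np.float64(0.6)), (0.222, np.float64(-0.0)), (0.221, np.float64(-0.1)), (0.22, np.float64(0.9)), (0.219, np.float64(1.2)), (0.218, np.float64(0.7)), (0.217, np.float64(-0.2)), (0.216, np.float64(3.0)), (0.215, np.float64(7.8)), (0.214, np.float64(11.0)), (0.213, np.float64(15.6)), (0.212, np.float64(19.6)), (0.211, np.float64(24.0)), (0.21, np.float64(28.1))] 37.75 [0.60352006 0.14307812 0.21616743]
```

View pics/above.png

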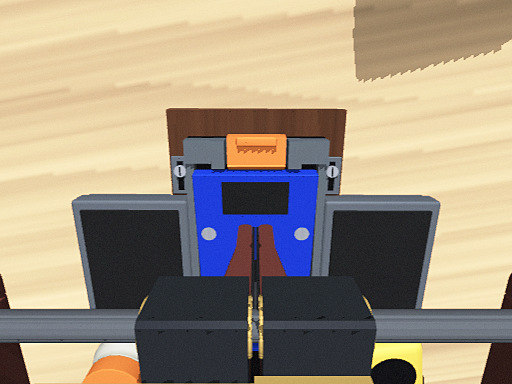

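The force peaked at 20.6 N and then dropped, which is the snap. Firm contact returned at TCP z = 0.216, so the pad is at 34 mm, its home height. I'll retreat and check.

Run:
```python
from h import *
p=r.sense()["tcp_pos"]; r.servo_line([p[0],p[1],.33],speed=.15); r.reach([p[0]-.09,p[1]+.01,.40],[180,0,YB]); r.wait(.2)
w=r.snapshot("wrist"); s=r.snapshot("scene"); q=r.sense(); print(q["clock"],q["contact_force"])
save({"frame":np.hstack([w["frame"],cv2.resize(s["frame"][170:320,270:470],(512,384),interpolation=cv2.INTER_CUBIC)])},"end.png",.78)
```

```text
39.5333 [ 0.18835661 -0.05873896  0.52039319]
```

View pics/end.png

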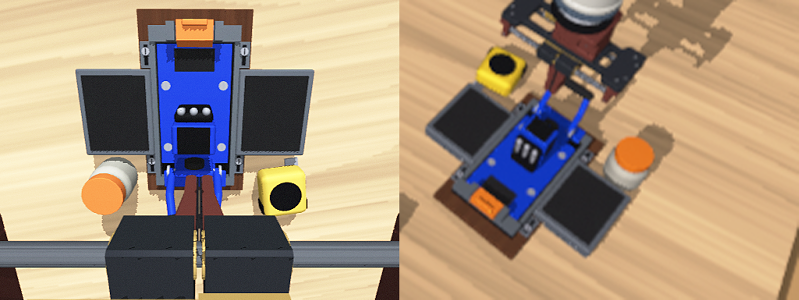

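The jig lies in the recess with the catch nose over its front edge (px 194,42). The tub and tape look undisturbed, and the fingertips at z≈0.22 are well clear of the lever top at about 0.136.

```bash
python3 -c "
from h import *
r.hand_in(); print(r.sense()['clock'])"
```

```text
the job is handed in; nothing more can be done
the job is handed in; nothing more can be done
```

The blue jig is back in its dock with the catch over its front edge. I handed the job in just after 39.5 s on the robot's clock; no verdict was reported.

- **Tucking:** I gripped the jig by its tower and tilted its front up 14°. The tongue came down on the dock floor with about 8 N, then slid back under the lip until it met the wall at about 9 N. It met the wall about 3.5 mm further back than my camera estimate, so the dock sits roughly 7 to 8 mm behind centre, not the 4 mm I had measured.
- **Lowering and pressing:** I lowered the front in small steps until it rested on the catch bevel at about 6.5°, then let go. Pressing the pad with closed fingers peaked at 20.6 N, then the force dropped as the catch snapped. I kept pressing to 28 N on the floor.
- **Last checks:** The pad was at 34 mm, which is its home height. The final picture shows the catch nose over the front edge and the jig square in the recess. The tub and tape look undisturbed. The drill was outside that last view, but the arm never went near it. The gripper was clear of everything, with a contact force of about 0.5 N.
- **Not measured:** I could not read the catch joint or the jig's turning speed at the snap. After the force dropped, the pad was about 8 mm further down before the fingers met firm contact again.

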